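# Set and lock the sample warmer's dial

## Task

The covered blue tasting glass stands on one of two identical cup warmers. On that warmer, turn the black dial knob clockwise until its white pointer is at the green dot, then turn the silver lock ring beneath the knob clockwise until it is tight against its stop, and let go. Do not touch the other warmer, the one with the amber glass.

Things in the scene. Friction and masses are not known exactly. Their poses are not given: they have to be found in the camera images.
- dial (a joint): The black round knob, 40 mm across, on the warmer with the blue glass; vertical axis, 34 to 62 mm above the warmer's white top; can be pinched at any yaw. Value in rad, growing clockwise seen from above, range 0 to 2.8; starts at 0.4 to 0.95. At 1.75 the white pointer line on its top is at the green dot on the dial plate. Friction 0.05 N m; it stays where it is left.
- lock_ring (a joint): The silver ring under that knob, same axis: round, 56 mm across, 8 to 28 mm above the warmer's top; straddle the knob and pinch it at any yaw. Value in rad, growing clockwise seen from above; starts loose at 0 to 0.2, tight against a hard stop at 1.2, where the ring's red line is at the red dot on the dial plate. Friction 0.08 N m; stays where left and does not turn the knob.
- dial_axis (a point): Where the vertical axis of knob and ring meets the white top of the warmer with the blue glass, 45 mm above the table; z up, x the pointer's direction at dial value 0. The warmer is a fixed box, 140 (x) x 240 (y) x 45 mm, its centre 60 mm along +y from here; its glass (64 mm across, on a dark disc, its top 59 mm above this point) stands 117 mm along +y.
- other_warmer: The other warmer, alike, with an amber glass on it: leave it alone. Fixed white box 140 (x) x 240 (y) x 45 mm, origin at the centre of its underside; its knob stands at y = -60 mm from there, up to 107 mm above the table, its glass at y = +57 mm, up to 104 mm above the table.

How it is judged:
On the way, in this order (a step that is already met when the one before it is completed fails the run):
1. with the ring still loose, the pointer is set to the green dot (value of joint dial between 1.55 and 1.95 rad and value of joint lock_ring below 0.6 rad), for 0.2 s.
2. then the lock ring is turned tight (value of joint lock_ring above 1 rad), for 0.2 s.
At the end, for the whole second after the job is handed in: The dial stands within 0.2 rad (11 degrees) of the green dot (1.55 to 1.95) and the lock ring is tight, within 0.2 rad of its stop (above 1.0) (value of joint dial between 1.55 and 1.95 rad and value of joint lock_ring above 1 rad); the robot touches nothing.
It fails at once if the robot touches the other warmer, its knob or its ring (over 2 N) (contact force between other_warmer and the fingers above 2 N or contact force between other_warmer and the arm above 2 N).
It also fails if it takes over 48 s, if anything falls off the work surface, if the arm or the gripper's body presses on something with over 40 N, if the wrist force passes 120 N, or if a joint passes its speed limit or range.

## Robot

A 6-joint arm with a two-finger parallel gripper is mounted at the origin on the work surface. World frame = base frame: x ahead of the robot, y to its left, z up, the work surface at z = 0. Lengths are in m, angles in rad, forces in N, time in s.
With the tool pointing down it reaches from about 0.375 to 0.9 m from the base axis. Payload 3.1 kg.
Tool frame: the origin (TCP) lies on the centre line of the jaws, within the pads' length; the fingertips stand robot.tip_reach ahead of it and the grasp point (between the pads) lies 8 mm behind it (robot.tip_reach is the distance from the TCP to the fingertips, in m); z points along the fingers, y is the line along which they close (so a half turn about z gives the same grasp; the last joint's range is limited). The gripper opens to 87 mm and grips with 3 to 60 N. Pads are 19 mm wide; open, the fingers measure 117 mm over their backs; the gripper's body (75 mm by 190 mm) begins 51 mm behind the grasp point.
Start: joints at [-1.317, 0.527, 1.433, -0, 1.181, -0.178], TCP at [0.262, -0.568, 0.234] pointing down, gripper open.
Joint ranges: [-3.08, 3.08], [-0.75, 2.2], [0.22, 2.44], [-1.43, 4.57], [0, 2.65], [-2.85, 2.85]. Speed limits (rad/s): [2.79, 2.79, 3.14, 3.14, 3.14, 3.14].

## Interface

Orientations are given as a unit quaternion [x, y, z, w].
In Python, from rig import robot gives the robot as it stands.
- The arm moves only by the tool jog_arm, never from a script. Its argument "motion" is one flat list of numbers, 7 for each row, row after row: the shift along the tool's x, y, z scaled (see below), then the turn, a rotation vector about the tool's x, y, z scaled (see below), then the gripper's target within -1 to 1 (shut at 1, half-way at 0, fully open at -1). In form: [x, y, z, rx, ry, rz, hand, x, y, z, rx, ry, rz, hand, ...]. A call has 1 to 12 rows; each row shifts and turns the commanded pose from where the row before left it, along the tool's axes as they then stand; what a row does not reach is not made up. The controller multiplies each number of a shift by 4 cm and each number of a turn by 4 degrees. A row lasts 1/8 s, in which the tool goes at most 62.5 mm and 10.7 degrees, less where a joint would pass 70% of its speed; a pose out of reach is approached as far as the arm can. A call with a number of a shift or a turn outside -1 to 1 is refused whole. A call with a gripper value outside its range is refused whole. The fingers move at their own pace and stop on an object; "grip_force" is the grip in N (left out, the last holds). Time passes only in rows, so rows that do not move let the fingers close. It gives the time, the measured TCP pose, the force, the opening and the grip force at its end, in the units of the state.
- robot.get_obs(): the state, without advancing time (a new reading comes with each control period).
- robot.camera(name): name is "scene" or "top" or "wrist"; returns the picture (400x640x3 uint8, blue, green, red); there is no depth.
- robot.calibration(name): a dict with "fx", "fy", "cx", "cy" (pixels), "R" (3x3) and "t" (3): a world point X has camera coordinates R X + t; the wrist camera has in their place "T_tool_cam" (4x4, takes a point from camera to tool coordinates, whose origin is the TCP and whose axes are the flange's). Camera axes: x right, y down, z forward; pixel columns grow to the right and rows downward; lengths in m; the calibration is good to about 2 mm. A picture is of the moment at which its call begins: read the wrist's pose just before it. calibration takes no time and is no camera call.
- robot.hand_in(): hands the job in; it is judged then, once.
The state is a dict: "time": time; "q": joint angles; "joint_velocities": joint speeds; "joint_torque": joint torques, N m; "position": TCP position; "tool_rot": TCP orientation; "ft_force": force on the tool from outside, world axes, zero at the start; "moment": the same for the moment, N m; "grip_width": finger opening in m; "grip_force": force on a finger pad.
Only numpy, scipy, OpenCV 4.12 (cv2) and the standard library are available. Lean on these libraries where they do the work, as an engineer would, in place of code of your own. Each camera call takes 0.05 s, during which the arm holds its last target. There are 200 camera calls.

## Working session

There is one attempt and no reset: what is moved stays moved. The work goes in short steps, Python scripts to look and compute and a tool call to move; the robot and the scene stay as the last step left them, time stands still between calls to the robot, and variables do not carry over. Pictures are saved under pics/ and viewed, at most 10 in all, crops included, and the job is handed in when it is done.

Besides the shell and the picture viewer there is one more tool, called after "Call:" by a JSON object that holds its "op" and its "data". jog_arm: Moves the arm, as the interface text tells. Shifts and turns lie within -1 to 1; 1 stands for 4 cm of shift or 4 degrees of turn. Its arguments: {"type":"object","properties":{"motion":{"type":"array","items":{"type":"number"}},"grip_force":{"type":"number"}},"required":["motion"]}

```bash
mkdir -p pics; python3 - <<'E'
from rig import robot
import cv2
o=robot.get_obs();print(o,robot.tip_reach)
for n in("top","scene"):
    cv2.imwrite(f"pics/{n}0.png",robot.camera(n));print(n,robot.calibration(n))
print(robot.calibration("wrist"))
E
```

```text
{'time': 0.0, 'q': array([-1.31748082e+00,  5.28475351e-01,  1.43388630e+00,  1.90962453e-06,
        1.18137227e+00, -1.78531780e-01]), 'joint_velocities': array([ 2.32160024e-03, -8.28195519e-04,  1.10634818e-04, -2.73786065e-04,
        9.65001663e-04, -4.10029897e-05]), 'joint_torque': array([ 3.70710786e-04, -4.40042388e+01, -1.76593190e+01,  6.32211403e-02,
        5.83368691e-02, -1.79822982e-04]), 'position': array([ 0.26142547, -0.56693342,  0.23257104]), 'tool_rot': array([ 9.76778438e-01,  2.14249239e-01, -3.91412278e-05, -1.06991521e-03]), 'ft_force': array([-0.33694565, -0.04108571, -0.54960527]), 'moment': array([-0.01224449, -0.02518759, -0.00652522]), 'grip_force': 0.0, 'grip_width': 0.08680304152117176} 0.011
top {'fx': 416.1325784222927, 'fy': 416.1325784222927, 'cx': 321.84376501660404, 'cy': 202.74269525521322, 'R': array([[ 0.02462273, -0.99969362, -0.00252712],
       [-0.98773994, -0.02393835, -0.15426201],
       [ 0.15415425,  0.00629449, -0.98802674]]), 't': array([-0.05071914,  0.56502512,  0.69385993])}
scene {'fx': 372.9694370348468, 'fy': 372.9694370348468, 'cx': 317.3416305308357, 'cy': 202.24467997982308, 'R': array([[ 0.53289521,  0.84603138,  0.01592509],
       [ 0.6098963 , -0.37097759, -0.70028718],
       [-0.58655708,  0.38289234, -0.71368358]]), 't': array([-0.26215396, -0.29717783,  1.0521513 ])}
{'fx': 347.5727094273371, 'fy': 347.5727094273371, 'cx': 314.024278995071, 'cy': 201.94726342713264, 'T_tool_cam': array([[ 1.17134598e-04, -9.70591902e-01, -2.40730858e-01,
         6.56032178e-02],
       [ 9.99999975e-01,  6.79861149e-05,  2.12468908e-04,
         7.86716996e-04],
       [-1.89854246e-04, -2.40730877e-01,  9.70591886e-01,
        -1.51660366e-01],
       [ 0.00000000e+00,  0.00000000e+00,  0.00000000e+00,
         1.00000000e+00]])}
```

View pics/top0.png

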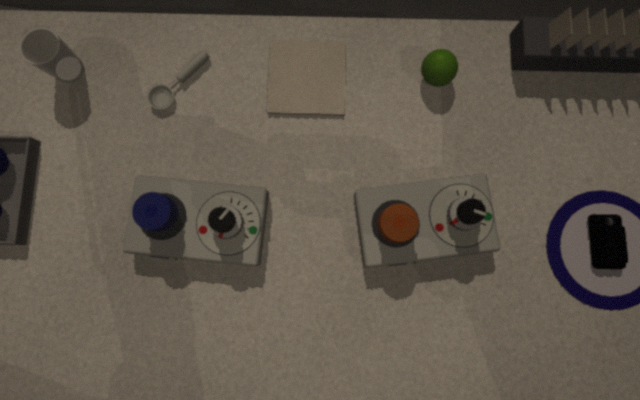

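View pics/scene0.png

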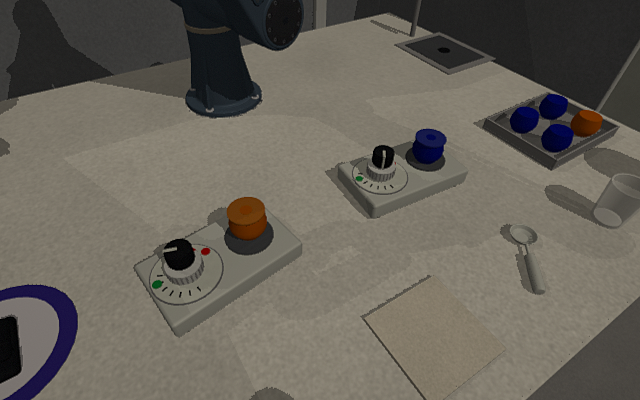

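The blue warmer is the left one in the top view: knob at about (222,220), glass at (156,213), green dot at (253,230), red dot at (203,230). The scene view agrees, and the amber warmer is well away.

```bash
cat > h.py <<'E'
import numpy as np,cv2
from rig import robot
from scipy.spatial.transform import Rotation as Ro
def cam(n,o=None):
    c=robot.calibration(n)
    if n=="wrist":
        T=np.eye(4);T[:3,:3]=Ro.from_quat(o["tool_rot"]).as_matrix();T[:3,3]=o["position"]
        M=T@c["T_tool_cam"];return c,M[:3,:3],M[:3,3]
    R=np.array(c["R"]);return c,R.T,-R.T@c["t"]
def ray(C,u,v,z):
    c,R,p=C
    d=R@[(u-c["cx"])/c["fx"],(v-c["cy"])/c["fy"],1]
    return (p+d*(z-p[2])/d[2])[:2]
def blobs(img,kind,box,amin=8):
    h=cv2.cvtColor(img,cv2.COLOR_BGR2HSV);H,S,V=cv2.split(h)
    m={"green":(H>50)&(H<85)&(S>120)&(V>40),"red":((H<6)|(H>172))&(S>130)&(V>60),"blue":(H>105)&(H<130)&(S>120)&(V>30)}[kind]
    k=np.zeros_like(m);a,b,c,d=box;k[b:d,a:c]=1
    n,_,st,ce=cv2.connectedComponentsWithStats((m&k).astype(np.uint8))
    return [(int(st[i,4]),ce[i]) for i in range(1,n) if st[i,4]>=amin]
E
python3 - <<'E'
from h import *
C=cam("top");im=cv2.imread("pics/top0.png");b=(110,160,275,275)
for k,z in(("green",.047),("red",.047),("blue",.104)):
    for a,c in blobs(im,k,b):print(k,a,c,ray(C,*c,z))
print("knob",ray(C,222,220,.107),"glass",ray(C,154,212,.104),"disc",ray(C,229,222,.047))
E
```

```text
green 28 [252.67857143 229.67857143] [0.51502809 0.08275923]
red 51 [202.47058824 229.43137255] [0.51331828 0.17058303]
red 13 [220.15384615 235.07692308] [0.50421479 0.13903778]
blue 1032 [152.07267442 210.74903101] [0.53687658 0.23784095]
knob [0.52423631 0.12264533] glass [0.53490859 0.23453275] disc [0.52749061 0.12495349]
```

Call:
{"op": "jog_arm", "data": {"motion": [0.95, -0.92, 0, 0, 0, 0, -1, 0.95, -0.92, 0, 0, 0, 0, -1, 0.95, -0.92, 0, 0, 0, 0, -1, 0.95, -0.92, 0, 0, 0, 0, -1, 0.95, -0.92, 0, 0, 0, 0, -1, 0.95, -0.92, 0, 0, 0, 0, -1, 0.95, -0.92, 0, 0, 0, 0, -1, 0.95, -0.92, 0, 0, 0, 0, -1, 0.95, -0.92, 0, 0, 0, 0, -1, 0.95, -0.92, 0, 0, 0, 0, -1, 0.95, -0.92, 0, 0, 0, 0, -1, 0.95, -0.92, 0, 0, 0, 0, -1]}}

```text
time: 1.6
position: [0.4912, 0.026, 0.2334]
tool_rot: [0.977, 0.214, -0.0, 0.0]
ft_force: [-0.1, -0.4, 0.4]
grip_width: 0.087
grip_force: 0.0
```

Call:
{"op": "jog_arm", "data": {"motion": [0.95, -0.92, 0, 0, 0, 0, -1, 0.95, -0.92, 0, 0, 0, 0, -1, 0, 0, 0, 0, 0, -1, -1, 0, 0, 0, 0, 0, -1, -1, 0, 0, 0, 0, 0, -1, -1, 0, 0, 0, 0, 0, -1, -1, 0, 0, 0, 0, 0, -1, -1, 0, 0, 0, 0, 0, -1, -1, 0, 0, 0, 0, 0, -1, -1, 0, 0, 0, 0, 0, -1, -1, 0, 0, 0, 0, 0, -1, -1, 0, 0, 0, 0, 0, -1, -1]}}

```text
time: 3.1
position: [0.5288, 0.123, 0.2331]
tool_rot: [0.844, 0.536, -0.0, -0.0]
ft_force: [-0.5, 0.4, 0.5]
grip_width: 0.0869
grip_force: 0.0
```

Call:
{"op": "jog_arm", "data": {"motion": [0, 0, 0, 0, 0, -1, -1, 0, 0, 0, 0, 0, -1, -1, 0, 0, 0, 0, 0, 0, -1, 0, 0, 0, 0, 0, 0, -1]}}

```text
time: 3.6
position: [0.529, 0.123, 0.2334]
tool_rot: [0.806, 0.593, -0.0, -0.0]
ft_force: [0.5, 0.4, -1.2]
grip_width: 0.087
grip_force: 0.0
```

```bash
python3 - <<'E'
from h import *
o=robot.get_obs();im=robot.camera("wrist");cv2.imwrite("pics/w1.png",im);C=cam("wrist",o)
print(o["time"],o["position"],o["tool_rot"],o["q"][5])
for k,z in(("green",.047),("red",.047)):
    for a,c in blobs(im,k,(0,0,640,400),20):print(k,a,c,ray(C,*c,z))
E
```

```text
3.6 [0.52900177 0.12296142 0.23336977] [ 8.05502675e-01  5.92592096e-01 -1.72743652e-04 -1.33780725e-04] 0.32478202162030584
green 139 [312.0647482  224.70503597] [0.51498898 0.08244149]
red 180 [282.96111111 141.90555556] [0.51319175 0.17027722]
red 52 [281.75       187.57692308] [0.49780727 0.12819192]
```

View pics/w1.png

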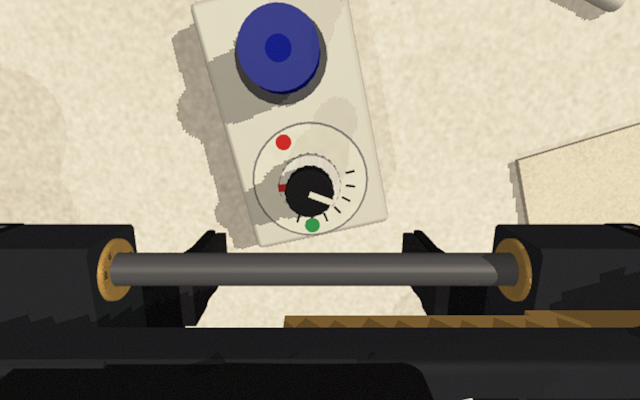

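The view shows the dial plate circle at about (310,178), the knob top at (309,191), the pointer running (309,194)→(334,205), the green dot at (312,225), the red dot at (283,142) and the ring's red line at (282,188).

```bash
python3 - <<'E'
from h import *
o=robot.get_obs();C=cam("wrist",o);im=cv2.imread("pics/w1.png")
m=(im.max(2)<60).astype(np.uint8);k=np.zeros_like(m);k[160:218,280:340]=1
cs,_=cv2.findContours(m&k,0,1);c=max(cs,key=cv2.contourArea);kc,kr=cv2.minEnclosingCircle(c);print("knob px",kc,kr)
K=ray(C,*kc,.107);P=ray(C,310,178,.047);print("knob",K,"plate",P)
A=(K+P)/2;print("axis",A)
g,r,l=ray(C,312.1,224.7,.047)-A,ray(C,283,142,.047)-A,ray(C,281.8,187.6,.073)-A
p=ray(C,334,205,.107)-ray(C,310,194,.107)
a=lambda v:np.degrees(np.arctan2(v[1],v[0]))
print("angles g r line p",a(g),a(r),a(l),a(p),"dial",1.75-np.radians(a(p)-a(g)),"ring",1.2-np.radians((a(l)-a(r))%360), np.hypot(*g),np.hypot(*r),np.hypot(*l))
R=Ro.from_quat(o["tool_rot"]).as_matrix();print("tool shift units",R.T@np.r_[A-o["position"][:2],0]/.04,a(R[:2,0]))
E
```

```text
knob px (308.5650939941406, 192.3047332763672) 26.86042594909668
knob [0.52665967 0.12791676] plate [0.52749654 0.12900584]
axis [0.5270781 0.1284613]
angles g r line p -104.59967224800016 108.36547163358873 170.9803442684054 -42.47692812897161 dial 0.6657535747490075 ring 0.10716431180555208 0.047599990762161044 0.043929570607894514 0.025559876693521055
tool shift units [ 1.17220125e-01 -8.77790431e-02  1.68947780e-05] 72.69337667780796
```

Call:
{"op": "jog_arm", "data": {"motion": [0.11, -0.08, 0.5, 0, 0, 0, -1, 0, 0, 0.8, 0, 0, 0, -1, 0, 0, 0.8, 0, 0, 0, -1, 0, 0, 0.8, 0, 0, 0, -1, 0, 0, 0.6, 0, 0, 0, -1, 0, 0, 0, 0, 0, 0, -1, 0, 0, 0, 0, 0, 0, 1, 0, 0, 0, 0, 0, 0, 1, 0, 0, 0, 0, 0, 0, 1, 0, 0, 0, 0, 0, 0, 1, 0, 0, 0, 0, 0, 0, 1, 0, 0, 0, 0, 0, 0, 1], "grip_force": 20}}

```text
time: 5.15
position: [0.5263, 0.1284, 0.0936]
tool_rot: [0.805, 0.593, -0.001, -0.001]
ft_force: [-2.3, 1.8, 3.3]
grip_width: 0.0396
grip_force: 20.0
```

Call:
{"op": "jog_arm", "data": {"motion": [0, 0, 0, 0, 0, 0, 1, 0, 0, 0, 0, 0, 0, 1, 0, 0, 0, 0, 0, 0, 1, 0, 0, 0, 0, 0, 0, 1]}}

```text
time: 5.65
position: [0.5263, 0.1284, 0.0936]
tool_rot: [0.805, 0.593, -0.001, -0.001]
ft_force: [-4.5, 2.0, 5.8]
grip_width: 0.0395
grip_force: 20.0
```

Gripped at 40 mm with small side forces, so I'll turn it 62° clockwise.

Call:
{"op": "jog_arm", "data": {"motion": [0, 0, 0, 0, 0, 1, 1, 0, 0, 0, 0, 0, 1, 1, 0, 0, 0, 0, 0, 1, 1, 0, 0, 0, 0, 0, 1, 1, 0, 0, 0, 0, 0, 1, 1, 0, 0, 0, 0, 0, 1, 1, 0, 0, 0, 0, 0, 1, 1, 0, 0, 0, 0, 0, 1, 1, 0, 0, 0, 0, 0, 1, 1, 0, 0, 0, 0, 0, 1, 1, 0, 0, 0, 0, 0, 1, 1, 0, 0, 0, 0, 0, 1, 1]}}

```text
time: 7.15
position: [0.5269, 0.1279, 0.0936]
tool_rot: [0.977, 0.213, -0.001, 0.0]
ft_force: [-3.3, -0.2, 4.4]
grip_width: 0.0393
grip_force: 20.0
```

Call:
{"op": "jog_arm", "data": {"motion": [0, 0, 0, 0, 0, 1, 1, 0, 0, 0, 0, 0, 1, 1, 0, 0, 0, 0, 0, 1, 1, 0, 0, 0, 0, 0, 0.5, 1, 0, 0, 0, 0, 0, 0, 1, 0, 0, 0, 0, 0, 0, 1]}}

```text
time: 7.9
position: [0.527, 0.1278, 0.0936]
tool_rot: [0.996, 0.094, -0.0, 0.0]
ft_force: [-3.6, -2.3, 4.9]
grip_width: 0.0397
grip_force: 20.0
```

Call:
{"op": "jog_arm", "data": {"motion": [0, 0, 0, 0, 0, 0, -1, 0, 0, 0, 0, 0, 0, -1, 0, 0, 0, 0, 0, 0, -1, 0, 0, 0, 0, 0, 0, -1, 0, 0, -0.8, 0, 0, 0, -1, 0, 0, -0.8, 0, 0, 0, -1, 0, 0, -0.9, 0, 0, 0, -1, 0, 0, -1, 0, 0, 0, -1, 0, 0, 0, 0, 0, 0, -1, 0, 0, 0, 0, 0, 0, -1]}}

```text
time: 9.15
position: [0.5268, 0.1281, 0.2331]
tool_rot: [0.996, 0.094, -0.0, -0.0]
ft_force: [-0.4, 0.1, -0.3]
grip_width: 0.0869
grip_force: 0.0
```

```bash
python3 - <<'E'
from h import *
o=robot.get_obs();im=robot.camera("wrist");cv2.imwrite("pics/w2.png",im);C=cam("wrist",o)
print(o["time"],o["position"],o["tool_rot"],o["q"][5])
for k,z in(("green",.047),("red",.047)):
    for a,c in blobs(im,k,(0,0,640,400),20):print(k,a,c,ray(C,*c,z))
E
```

```text
9.15 [0.52683313 0.12808203 0.23313095] [ 9.95609211e-01  9.36062674e-02 -4.07132082e-04 -1.64120995e-05] 1.4156307383245565
green 144 [355.56944444 203.90277778] [0.51494279 0.08265075]
red 161 [268.59627329 189.73913043] [0.51302022 0.17058837]
```

View pics/w2.png

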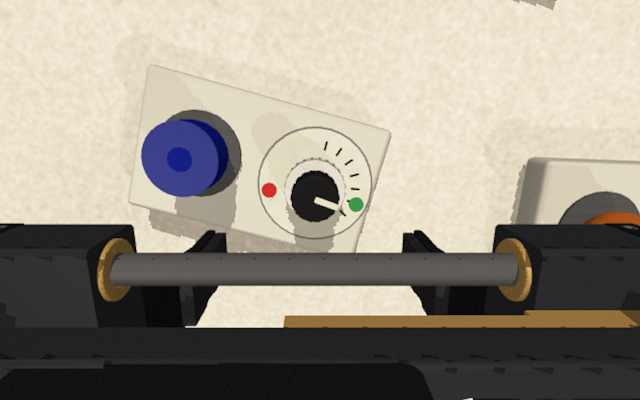

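The pointer runs (316,199)→(338,208), close to the direction of the green dot at (356,204). I'll work out the angle.

```bash
python3 - <<'E'
from h import *
o=robot.get_obs();C=cam("wrist",o);im=cv2.imread("pics/w2.png")
A=np.array([.527,.128])
g=im[188:216,300:346].min(2);ys,xs=np.where(g>170)
mk=np.hypot(xs+300-315,ys+188-196)<23;xs,ys=xs[mk]+300,ys[mk]+188
w=np.array([ray(C,x,y,.107) for x,y in zip(xs,ys)]);print(len(w),xs.min(),xs.max(),ys.min(),ys.max())
vx,vy,_,_=cv2.fitLine(w.astype(np.float32),2,0,.01,.01).ravel()
a=lambda v:np.degrees(np.arctan2(v[1],v[0]))
if vy>0:vx,vy=-vx,-vy
gr=np.array([.51495,.0826])-A
p2=ray(C,338,208,.107)-ray(C,316,199,.107)
for p in((vx,vy),p2):print(a(p),a(gr),"dial",1.75-np.radians(a(p)-a(gr)))
E
```

```text
114 315 336 198 208
-99.1251 -104.86462975283833 dial 1.6498262940222514
-102.05947168315195 -104.86462975283833 dial 1.7010407556450844
```

Dial is about 1.67 rad, so step 1 is met. Next I wind back counter-clockwise and go down onto the ring.

Call:
{"op": "jog_arm", "data": {"motion": [0, 0, 0, 0, 0, -1, -1, 0, 0, 0, 0, 0, -1, -1, 0, 0, 0, 0, 0, -1, -1, 0, 0, 0, 0, 0, -1, -1, 0, 0, 0, 0, 0, -1, -1, 0, 0, 0, 0, 0, -1, -1, 0, 0, 0, 0, 0, -1, -1, 0, 0, 0, 0, 0, -1, -1, 0, 0, 0, 0, 0, -1, -1, 0, 0, 0, 0, 0, -1, -1, 0, 0, 0, 0, 0, -1, -1, 0, 0, 0, 0, 0, -1, -1]}}

```text
time: 10.7
position: [0.5264, 0.128, 0.2317]
tool_rot: [0.871, 0.491, -0.002, -0.001]
ft_force: [0.4, 0.2, 0.5]
grip_width: 0.087
grip_force: 0.0
```

Call:
{"op": "jog_arm", "data": {"motion": [0, 0, 0, 0, 0, -1, -1, 0, 0, 0, 0, 0, -1, -1, 0, 0, 0, 0, 0, -1, -1, 0, 0, 0, 0, 0, -1, -1, 0, 0, 0, 0, 0, 0, -1, 0, 0, 0.8, 0, 0, 0, -1, 0, 0, 0.8, 0, 0, 0, -1, 0, 0, 0.8, 0, 0, 0, -1, 0, 0, 0.8, 0, 0, 0, -1, 0, 0, 0.6, 0, 0, 0, -1, 0, 0, 0.45, 0, 0, 0, -1, 0, 0, 0, 0, 0, 0, -1]}}

```text
time: 12.2
position: [0.5258, 0.128, 0.0616]
tool_rot: [0.795, 0.607, -0.002, -0.001]
ft_force: [0.4, 0.7, 0.0]
grip_width: 0.0868
grip_force: 0.0
```

Call:
{"op": "jog_arm", "data": {"motion": [0, 0, 0, 0, 0, 0, -1, 0, 0, 0, 0, 0, 0, 1, 0, 0, 0, 0, 0, 0, 1, 0, 0, 0, 0, 0, 0, 1, 0, 0, 0, 0, 0, 0, 1, 0, 0, 0, 0, 0, 0, 1, 0, 0, 0, 0, 0, 0, 1]}}

```text
time: 13.08
position: [0.5262, 0.1284, 0.0637]
tool_rot: [0.795, 0.607, -0.001, -0.001]
ft_force: [-3.6, 2.0, 5.6]
grip_width: 0.056
grip_force: 20.0
```

The ring is gripped at 56 mm.

Call:
{"op": "jog_arm", "data": {"motion": [0, 0, 0, 0, 0, 1, 1, 0, 0, 0, 0, 0, 1, 1, 0, 0, 0, 0, 0, 1, 1, 0, 0, 0, 0, 0, 1, 1, 0, 0, 0, 0, 0, 1, 1, 0, 0, 0, 0, 0, 1, 1, 0, 0, 0, 0, 0, 1, 1, 0, 0, 0, 0, 0, 1, 1, 0, 0, 0, 0, 0, 1, 1, 0, 0, 0, 0, 0, 1, 1, 0, 0, 0, 0, 0, 1, 1, 0, 0, 0, 0, 0, 1, 1]}}

```text
time: 14.58
position: [0.5268, 0.128, 0.0637]
tool_rot: [0.973, 0.231, -0.001, 0.0]
ft_force: [-3.5, -0.2, 3.4]
grip_width: 0.0556
grip_force: 20.0
```

Call:
{"op": "jog_arm", "data": {"motion": [0, 0, 0, 0, 0, 1, 1, 0, 0, 0, 0, 0, 1, 1, 0, 0, 0, 0, 0, 1, 1, 0, 0, 0, 0, 0, 0.5, 1, 0, 0, 0, 0, 0, 0, 1, 0, 0, 0, 0, 0, 0, 1]}}

```text
time: 15.32
position: [0.5275, 0.1279, 0.0636]
tool_rot: [0.994, 0.112, 0.0, 0.0]
ft_force: [-1.6, -1.6, 3.8]
grip_width: 0.0555
grip_force: 20.0
```

```bash
python3 -c "
from rig import robot;o=robot.get_obs();print(o['time'],o['moment'],o['joint_torque'][5],o['tool_rot'],o['q'][5])"
```

```text
15.325 [-0.1560974   0.43608472  0.76193967] 0.6943846307694912 [9.93718362e-01 1.11909247e-01 4.46353419e-05 3.67326338e-04] 1.3796170370249559
```

The moment is 0.76 N m, so the ring is against its stop. Release, rise, check.

Call:
{"op": "jog_arm", "data": {"motion": [0, 0, 0, 0, 0, 0, -1, 0, 0, 0, 0, 0, 0, -1, 0, 0, 0, 0, 0, 0, -1, 0, 0, 0, 0, 0, 0, -1, 0, 0, -0.8, 0, 0, 0, -1, 0, 0, -0.8, 0, 0, 0, -1, 0, 0, -0.9, 0, 0, 0, -1, 0, 0, -0.9, 0, 0, 0, -1, 0, 0, -0.9, 0, 0, 0, -1, 0, 0, 0, 0, 0, 0, -1, 0, 0, 0, 0, 0, 0, -1]}}

```text
time: 16.7
position: [0.5267, 0.1281, 0.235]
tool_rot: [0.994, 0.111, -0.001, -0.0]
ft_force: [0.0, 0.6, -0.5]
grip_width: 0.087
grip_force: 0.0
```

```bash
python3 - <<'E'
from h import *
o=robot.get_obs();im=robot.camera("wrist");C=cam("wrist",o)
cv2.imwrite("pics/w3.png",cv2.resize(im[110:250,230:400],None,fx=4,fy=4))
print(o["time"],o["position"])
for a,c in blobs(im,"red",(230,110,400,250),5):
    for z in(.047,.073):
        d=ray(C,*c,z)-[.527,.128];print(a,c,z,np.degrees(np.arctan2(d[1],d[0])),np.hypot(*d))
E
```

```text
16.7 [0.52666858 0.12809814 0.23497118]
162 [268.83333333 187.58641975] 0.047 108.20547215462942 0.04467108784488745
162 [268.83333333 187.58641975] 0.073 101.20729336997736 0.041033500903006365
55 [287.30909091 191.83636364] 0.047 120.92907157004092 0.027510970537206296
55 [287.30909091 191.83636364] 0.073 109.61252706321126 0.024265152300266768
```

View pics/w3.png

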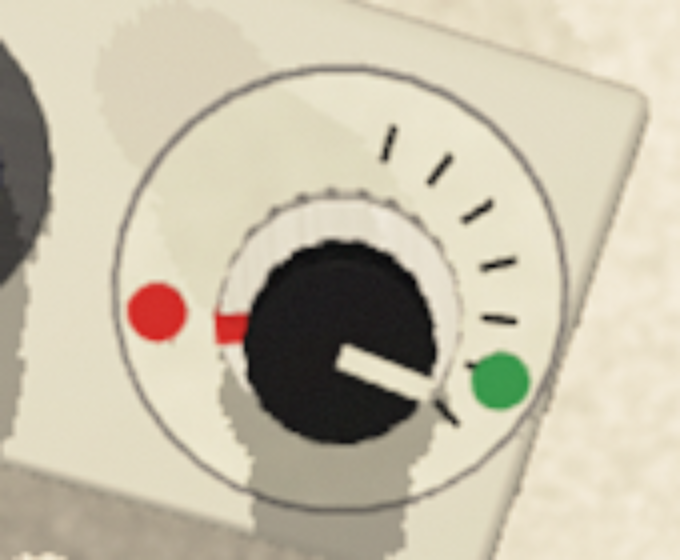

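The ring line is at 109.6° against the dot at 108.2°, so it is tight. The pointer sits slightly short of green, so I'll measure it more carefully.

```bash
python3 - <<'E'
from h import *
o=robot.get_obs();C=cam("wrist",o);im=robot.camera("wrist")
big=cv2.resize(im,None,fx=8,fy=8,interpolation=cv2.INTER_CUBIC)
x0,y0,x1,y1=312,194,338,212
m=(big[y0*8:y1*8,x0*8:x1*8].min(2)>130).astype(np.uint8)
n,l,st,_=cv2.connectedComponentsWithStats(m)
a=lambda v:np.degrees(np.arctan2(v[1],v[0]))
(ga,gc),=blobs(im,"green",(230,110,400,250),30)
G=a(ray(C,*gc,.047)-[.527,.128])
for i in range(1,n):
    if st[i,4]<800:continue
    ys,xs=np.where(l==i);px=np.c_[xs,ys]/8+[x0,y0]-.4375
    w=np.array([ray(C,*p,.107) for p in px[::5]])
    c=w.mean(0);v=np.linalg.svd(w-c)[2][0] if len(w)<3000 else np.linalg.eigh(np.cov(w.T))[1][:,1]
    v=v if v[1]<0 else -v
    r=c-[.527,.128]; print(st[i],c,"line ang",a(v),"centroid ang",a(r),np.hypot(*r),"green",G,"dial",1.75-np.radians(a(v)-G))
E
```

```text
[   19    16   189   128 10038] [0.52434348 0.11639544] line ang -102.10598313001516 centroid ang -102.89398981722788 0.011904745769899852 green -104.96570729918272 dial 1.7000883975491667
```

Dial is about 1.70 rad, the ring is tight and the arm is clear, so I'll hand in.

```bash
python3 -c "
from rig import robot;print(robot.hand_in())"
```

```text
the job is handed in; nothing more can be done
None
```

I handed the job in at about 17 s: the blue-glass warmer's dial measures about 1.70 rad (green dot is 1.75), its lock ring is tight against the stop, the gripper is open and clear above, and the amber warmer was never approached; no verdict was returned.

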